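# Set the counting scale up to count mosaic tiles

## Task

An empty tub already stands on the pan of the counting scale. Get the scale ready to count tiles into it by pressing three of its keys with a fingertip, in this order: the round power key, then the wide tare key, then the count key with the six dots; press each down lightly, for a moment, and let it come up again before the next. Do not press the two plain square keys, do not touch the pan or the tub while doing it, and leave everything else on the bench where it lies.

Things in the scene. Friction and masses are not known exactly. Their poses are not given: they have to be found in the camera images.
- scale: bench counting scale, light housing 300 mm wide (its y), 330 mm deep (its x), fixed. Origin: centre of its underside, on the bench. Its +x points from the key panel to the pan: the low front edge with the keys faces the robot, turned up to 0.3 rad. Pressing it with more than 15 N is too hard
- panel_mid (a point): middle of the scale's grey front panel, which slopes up from 38 to 70 mm. All five black keys stand in one row on its lower half, 131 mm in front of the scale's origin, 23 mm gaps or more; from the robot, left to right: wide tare key, two plain square keys (zero, unit), square count key with six dots, round power key. Three display windows lie flat behind the keys
- power_key_top (a point): centre of the top of the round power key, 24 mm in diameter, at the right-hand end of the row (105 mm right of the middle). Its top is about 53 mm above the bench and 7 mm above the panel; it slopes 0.24 rad, rising towards the scale's +x. The key sinks at right angles to the panel; pressing straight down works
- tare_key_top (a point): centre of the top of the wide tare key, 46 mm along the row by 22 mm, at the left-hand end of the row (105 mm left of the middle). Its top is about 53 mm above the bench and 7 mm above the panel; it slopes 0.24 rad, rising towards the scale's +x. The key sinks at right angles to the panel; pressing straight down works
- count_key_top (a point): centre of the top of the square count key, 22 by 22 mm, six small dots on it, between the plain unit key and the round power key (45 mm right of the middle). Its top is about 53 mm above the bench and 7 mm above the panel; it slopes 0.24 rad, rising towards the scale's +x. The key sinks at right angles to the panel; pressing straight down works
- zero_key_top (a point): centre of the top of the plain square zero key, 22 by 22 mm, 45 mm left of the middle; not to be pressed
- unit_key_top (a point): centre of the top of the plain square unit key, 22 by 22 mm, in the middle of the row; not to be pressed
- power_key (a joint): travel of the power key: 0 up, 0.004 m fully down. All keys spring back by themselves; a key starts to move at 0.8 N, needs 2.8 N to work (2.5 mm down, for 0.1 s) and 4 N to go fully down
- tare_key (a joint): travel of the tare key, as for the power key
- count_key (a joint): travel of the count key, as for the power key
- zero_key (a joint): travel of the zero key, as for the power key
- unit_key (a joint): travel of the unit key, as for the power key
- pan: steel weighing pan of the scale, 212 by 276 mm, top 90 mm above the bench, its front edge 77 mm behind the middle of the key row. Origin: centre of its underside
- tub: empty clear plastic tub, loose on the pan, 110 by 140 mm, 55 mm high. Origin: centre of its underside, z up
- tile_tub: clear tub full of white tiles, 130 by 105 mm, 70 mm high, left of the scale. Origin: centre of its underside
- knife: yellow and black craft knife lying left of the key panel, 140 mm long (along its x), 20 mm wide, 19 mm high. Origin: underside, about its middle
- nippers: wheeled tile nippers lying right of the scale, 185 mm long (along its x), 80 mm wide, 19 mm high. Origin: on the bench, near the pivot
- jar: white jar with a grey cap, 68 mm in diameter, 85 mm high, right of the scale. Origin: centre of its underside
- spatula: spatula, 180 mm long (along its x), blade 65 mm wide, 20 mm high, lying on the bench in front of the scale. Origin: underside, about its middle
- sample_tile: blue tile, 48 by 48 mm, 8 mm thick, lying in front of the scale on the left. Origin: centre of its underside
Not all that is in view belongs to the job. Leave any blue or orange look-alike of the tub alone.

How it is judged:
By the outcome, as a careful person would: the job done as asked, in the order asked, and still so for the second after the job is handed in, with the robot touching nothing.
It also fails if it takes over 42 s, if anything falls off the work surface, if the arm or the gripper's body presses on something with over 40 N, if the wrist force passes 120 N, or if a joint passes its speed limit or range.

## Robot

A 7-joint arm with a two-finger parallel gripper is mounted at the origin on the work surface. World frame = base frame: x ahead of the robot, y to its left, z up, the work surface at z = 0. Lengths are in m, angles in rad, forces in N, time in s.
With the tool pointing down it reaches from about 0.425 to 0.925 m from the base axis. Payload 6.8 kg.
Tool frame: the origin (TCP) lies at the very end of the fingers, on their centre line; the grasp point (between the pads) lies bot.grip_depth behind it (bot.grip_depth is the distance from the TCP to the grasp point, in m); z points along the fingers, y is the line along which they close (so a half turn about z gives the same grasp; the last joint's range is limited). The gripper opens to 85 mm and grips with 20 to 120 N. Pads are 22 mm wide; open, the fingers measure 114 mm over their backs; the gripper's body (76 mm by 85 mm) begins 54 mm behind the grasp point. The pads swing forward as they close: fully open they stand 13 mm farther back than shut.
Start: joints at [-1.456, 0.477, 0.022, 1.555, -0.011, 1.109, -0.083], TCP at [0.149, 0.658, 0.231] pointing down, gripper open.
Joint ranges: [-2.96, 2.96], [-0.34, 2.1], [-1.41, 1.46], [0.24, 2.44], [-1.37, 4.51], [0.17, 1.92], [-2.96, 2.96]. Speed limits (rad/s): [2.39, 2.39, 3.14, 3.14, 3.14, 3.14, 3.14].

## Interface

Orientations are given as a unit quaternion [w, x, y, z].
In Python, from station import bot gives the robot as it stands.
- The arm moves only by the tool send_rows, never from a script. Its arguments are lists of equal length, an entry for each row: "slide": the shift along the tool's x, y, z in mm, a list of three; "roll": the turn about the tool's z in degrees; "claw": the opening, from 0 (shut) to 1 (fully open). A call has exactly 8 rows; each row is the pose to reach, as a shift and turn from the pose commanded when the call began, along the tool's axes at that moment; what a row does not reach only later rows make up. A row lasts 1/12 s, in which the tool goes at most 41.7 mm and 7.16 degrees, less where a joint would pass 70% of its speed; a pose out of reach is approached as far as the arm can. A call with a gripper value outside its range is refused whole. The fingers move at their own pace and stop on an object; "force" is the grip in N (left out, the last holds). Time passes only in rows, so rows that repeat a pose let the fingers close, or fill a call up. It gives the time, the measured TCP pose, the force, the opening and the grip force at its end, in the units of the state.
- bot.get_obs(): the state, without advancing time (a new reading comes with each control period).
- bot.read_camera(name): name is "scene" or "top"; returns the picture (420x560x3 uint8, red, green, blue); there is no depth.
- bot.camera_model(name): a dict with "camera_matrix" (3x3 intrinsics, pixels), "camera_from_world" (4x4, takes a point from world to camera coordinates). Camera axes: x right, y down, z forward; pixel columns grow to the right and rows downward; lengths in m; the calibration is good to about 2 mm. A picture is of the moment at which its call begins. camera_model takes no time and is no camera call.
- bot.hand_in(): hands the job in; it is judged then, once.
The state is a dict: "t": time; "q": joint angles; "joint_vel": joint speeds; "joint_torque": joint torques, N m; "eef_pos": TCP position; "tool_rot": TCP orientation; "contact_force": force on the tool from outside, world axes, zero at the start; "torque": the same for the moment, N m; "gripper_width": opening from 0.0 (shut) to 1.0 (fully open); "grasp_force": force on a finger pad.
Only numpy, scipy, OpenCV 4.12 (cv2) and the standard library are available. Lean on these libraries where they do the work, as an engineer would, in place of code of your own. Each camera call takes 0.05 s, during which the arm holds its last target. There are 200 camera calls.

## Working session

There is one attempt and no reset: what is moved stays moved. The work goes in short steps, Python scripts to look and compute and a tool call to move; the robot and the scene stay as the last step left them, time stands still between calls to the robot, and variables do not carry over. Pictures are saved under pics/ and viewed, at most 10 in all, crops included, and the job is handed in when it is done.

Besides the shell and the picture viewer there is one more tool, called after "Call:" as a command line: name --pt "numbers of a row" for each row, then --argument value for the rest. send_rows: Moves the arm, as the interface text tells. Its arguments: {"type":"object","properties":{"slide":{"type":"array","items":{"type":"array","items":{"type":"number"}}},"roll":{"type":"array","items":{"type":"number"}},"claw":{"type":"array","items":{"type":"number"}},"force":{"type":"number"}},"required":["slide","roll","claw"]}

```bash
mkdir -p pics
python3 - <<'E'
from station import bot
import cv2
for n in("scene","top"):
    im=bot.read_camera(n);cv2.imwrite(f"pics/{n}0.png",im[...,::-1])
    m=bot.camera_model(n);print(m["camera_matrix"],m["camera_from_world"])
o=bot.get_obs();print(o["t"],o["eef_pos"],o["tool_rot"],o["contact_force"],o["gripper_width"],bot.grip_depth)
E
```

```text
[[463.21879601   0.         273.23185699]
 [  0.         463.21879601 211.01211215]
 [  0.           0.           1.        ]] [[-0.36942902  0.92919525 -0.01088032  0.13031838]
 [ 0.67390044  0.2598305  -0.69162584 -0.29728718]
 [-0.63982841 -0.26283891 -0.72217402  1.56122603]
 [ 0.          0.          0.          1.        ]]
[[383.42829341   0.         283.68388377]
 [  0.         383.42829341 204.87365775]
 [  0.           0.           1.        ]] [[-0.03027291 -0.99953678 -0.00312787  0.0593835 ]
 [-0.97470551  0.03021381 -0.2214414   0.49220626]
 [ 0.22143332 -0.00365492 -0.97516866  0.90911625]
 [ 0.          0.          0.          1.        ]]
0.1 [0.14904478 0.65779039 0.23042587] [-3.11355003e-05  1.11171171e-01  9.93800942e-01 -8.10362204e-04] [-0.45830218 -0.29116054  1.14747169] 0.9986608827913511 0.0187
```

View pics/scene0.png

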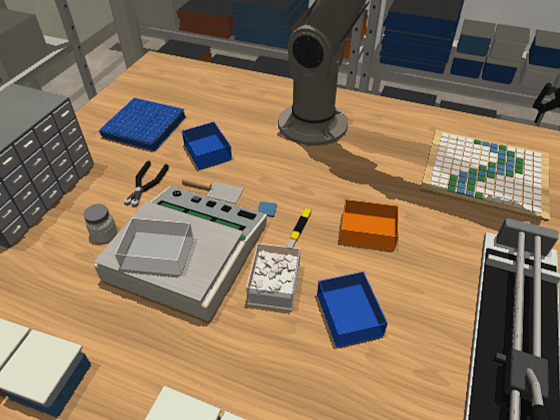

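View pics/top0.png

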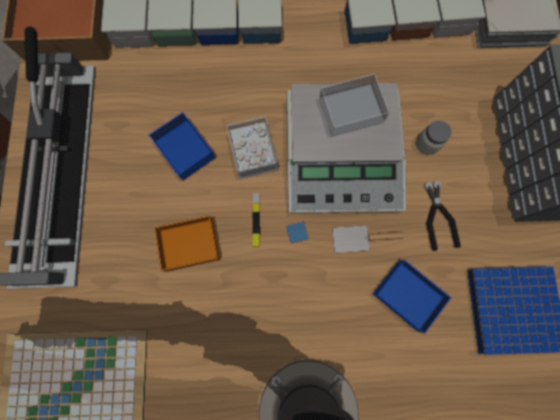

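The top view shows the scale's key row at row ~198. Tare is the wide key at (306,199), the plain keys are at (330,198) and (347,198), count is at (365,198), and the round power key is at (389,198). Next I'll measure them and confirm with an enlarged crop.

```bash
cat > h.py <<'E'
from station import bot
import cv2,numpy as np
def ray(n,uv,z):
    m=bot.camera_model(n);T=m["camera_from_world"];R=T[:3,:3];c=-R.T@T[:3,3]
    d=R.T@np.linalg.inv(m["camera_matrix"])@np.array([*uv,1.]);return c+d*(z-c[2])/d[2]
def blobs(im,box,thr):
    x0,y0,x1,y1=box;g=im[y0:y1,x0:x1].max(axis=2)
    n,l,s,c=cv2.connectedComponentsWithStats((g<thr).astype(np.uint8))
    return [(c[i]+[x0,y0],s[i,2:]) for i in range(1,n) if 15<s[i,4]<300]
E
python3 - <<'E'
from h import *
a=cv2.imread("pics/top0.png");b=cv2.imread("pics/scene0.png")
for n,im,box in(("top",a,(293,188,402,209)),("scene",b,(165,185,265,225))):
    for c,s in sorted(blobs(im,box,75),key=lambda t:t[0][0]): print(n,c.round(1),s,ray(n,c,.052).round(4))
A=cv2.resize(a[150:215,280:415],None,fx=5.5,fy=5.5,interpolation=2)[:300]
A=cv2.resize(a[180:215,280:415],(742,192),interpolation=2);B=cv2.resize(b[180:230,160:290],(742,285),interpolation=2)
cv2.imwrite("pics/c1.png",np.vstack([A,B]))
E
```

```text
top [305.9 198.5] [ 17   8 135] [ 0.5093 -0.0126  0.052 ]
top [329.5 198. ] [ 8  9 68] [ 0.5088 -0.0723  0.052 ]
top [347.2 197.5] [ 9  9 65] [ 0.5087 -0.1172  0.052 ]
top [364.3 197.8] [ 8  8 49] [ 0.5066 -0.1604  0.052 ]
top [388.4 197.4] [ 9  8 60] [ 0.5058 -0.2213  0.052 ]
scene [176.6 193.2] [ 9  5 36] [ 0.5075 -0.2201  0.052 ]
scene [195.7 199.9] [10  5 34] [ 0.5118 -0.1591  0.052 ]
scene [199.4 187.3] [23  6 34] [ 0.4646 -0.1731  0.052 ]
scene [200.2 213.5] [ 74  23 140] [ 0.5519 -0.1242  0.052 ]
scene [210.5 203.6] [10  6 47] [ 0.5099 -0.116   0.052 ]
scene [225.6 208.2] [10  7 49] [ 0.511  -0.0709  0.052 ]
scene [246.2 214.3] [ 19  10 100] [ 0.5117 -0.0116  0.052 ]
```

View pics/c1.png

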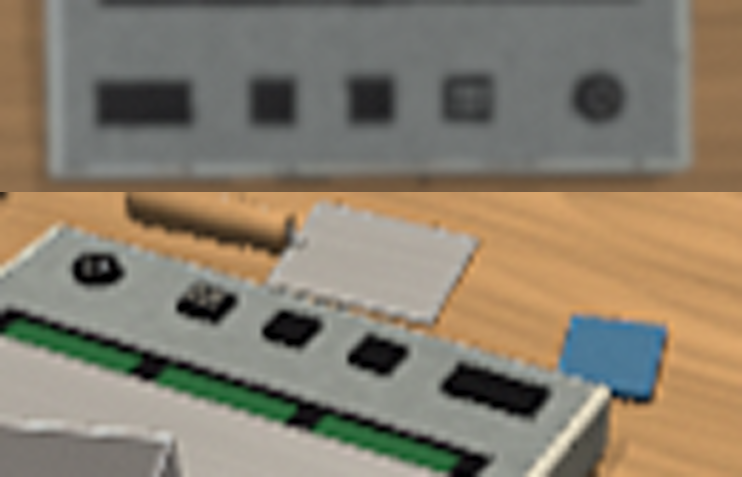

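The crop confirms the layout: tare is the wide key, then two plain keys, then the dotted count key, with the round power key at the right. The two views agree to about 3 mm. In world xy that puts power at (.507,-.221), tare at (.510,-.012) and count at (.508,-.161).

I'll shut the fingers, turn the tip parallel to the row, and swing around the base.

Call:
send_rows --pt "-30 -16 0" --pt "-60 -33 0" --pt "-95 -52 0" --pt "-130 -71 0" --pt "-165 -90 0" --pt "-190 -104 0" --pt "-205 -112 0" --pt "-205 -112 0" --roll '[-2, -4, -6, -8, -10, -12, -12, -12]' --claw '[0, 0, 0, 0, 0, 0, 0, 0]' --force 20

```text
t: 0.77
eef_pos: [0.3291, 0.4995, 0.2311]
tool_rot: [0.001, 0.011, 1.0, -0.001]
contact_force: [1.0, -0.2, 0.6]
gripper_width: 0.001
grasp_force: 0.0
```

Call:
send_rows --pt "-20 -28 0" --pt "-42 -59 0" --pt "-65 -90 0" --pt "-88 -122 0" --pt "-111 -154 0" --pt "-135 -188 0" --pt "-157 -218 0" --pt "-176 -246 0" --roll '[0, 0, 0, 0, 0, 0, 0, 0]' --claw '[0, 0, 0, 0, 0, 0, 0, 0]'

```text
t: 1.43
eef_pos: [0.4977, 0.2541, 0.2312]
tool_rot: [-0.0, 0.007, 1.0, -0.0]
contact_force: [0.7, 1.0, 0.2]
gripper_width: -0.0
grasp_force: 0.0
```

Call:
send_rows --pt "0 -37 0" --pt "0 -74 0" --pt "0 -111 0" --pt "0 -148 0" --pt "0 -185 0" --pt "0 -222 0" --pt "0 -259 0" --pt "0 -290 0" --roll '[0, 0, 0, 0, 0, 0, 0, 0]' --claw '[0, 0, 0, 0, 0, 0, 0, 0]'

```text
t: 2.1
eef_pos: [0.4927, -0.0362, 0.2313]
tool_rot: [-0.0, 0.007, 1.0, -0.0]
contact_force: [0.5, 0.6, 1.0]
gripper_width: 0.001
grasp_force: 0.0
```

Call:
send_rows --pt "-2 -35 0" --pt "-5 -72 0" --pt "-8 -109 10" --pt "-10 -146 40" --pt "-12 -175 75" --pt "-12 -185 110" --pt "-12 -185 131" --pt "-12 -185 131" --roll '[0, 0, 0, 0, 0, 0, 0, 0]' --claw '[0, 0, 0, 0, 0, 0, 0, 0]'

```text
t: 2.77
eef_pos: [0.4992, -0.2187, 0.0952]
tool_rot: [-0.005, 0.007, 1.0, 0.001]
contact_force: [-0.4, 0.2, -0.4]
gripper_width: -0.002
grasp_force: 0.0
```

Run:
```python
from h import *
a=bot.read_camera("top")[...,::-1];b=bot.read_camera("scene")[...,::-1]
A=cv2.resize(a[140:240,280:430],(600,400)[:2],interpolation=2);B=cv2.resize(b[120:230,130:280],(600,440),interpolation=2)
cv2.imwrite("pics/c2.png",cv2.resize(np.hstack([A[:400],B[:400]]),(800,267)))
o=bot.get_obs();print(o["t"],o["eef_pos"],o["contact_force"])
```

```text
2.8667 [ 0.50261291 -0.21854819  0.09992934] [0.3370663  0.59712341 0.29545534]
```

View pics/c2.png

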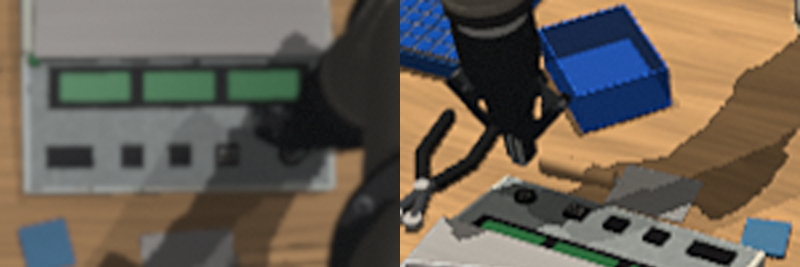

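The shut fingertip is right over the power key: at (520,155) in the scene crop, with the key at (525,195). The top crop shows the hand over the right-hand end of the row. I'll descend gently.

Call:
send_rows --pt "0 -1 8" --pt "0 -2 17" --pt "0 -2 25" --pt "0 -2 31" --pt "0 -2 35" --pt "0 -2 38" --pt "0 -2 39" --pt "0 -2 40" --roll '[0, 0, 0, 0, 0, 0, 0, 0]' --claw '[0, 0, 0, 0, 0, 0, 0, 0]'

```text
t: 3.53
eef_pos: [0.5027, -0.2217, 0.0602]
tool_rot: [-0.0, 0.007, 1.0, 0.0]
contact_force: [-0.3, 0.4, 0.5]
gripper_width: -0.002
grasp_force: 0.0
```

Call:
send_rows --pt "0 0 1" --pt "0 0 2" --pt "0 0 3" --pt "0 0 4" --pt "0 0 5" --pt "0 0 5.5" --pt "0 0 5.5" --pt "0 0 5.5" --roll '[0, 0, 0, 0, 0, 0, 0, 0]' --claw '[0, 0, 0, 0, 0, 0, 0, 0]'

```text
t: 4.2
eef_pos: [0.5026, -0.2217, 0.0548]
tool_rot: [0.0, 0.007, 1.0, 0.0]
contact_force: [1.1, 0.7, -0.0]
gripper_width: -0.002
grasp_force: 0.1
```

Call:
send_rows --pt "0 0 0.6" --pt "0 0 1.2" --pt "0 0 1.8" --pt "0 0 2.4" --pt "0 0 3" --pt "0 0 3.4" --pt "0 0 3.4" --pt "0 0 3.4" --roll '[0, 0, 0, 0, 0, 0, 0, 0]' --claw '[0, 0, 0, 0, 0, 0, 0, 0]'

```text
t: 4.87
eef_pos: [0.5032, -0.2217, 0.0516]
tool_rot: [0.0, 0.007, 1.0, -0.0]
contact_force: [1.6, 0.8, 3.5]
gripper_width: 0.002
grasp_force: 1.5
```

Call:
send_rows --pt "0 0 0.3" --pt "0 0 0.6" --pt "0 0 0.9" --pt "0 0 0.9" --pt "0 0 0.9" --pt "0 0 0.9" --pt "0 0 0.9" --pt "0 0 0.9" --roll '[0, 0, 0, 0, 0, 0, 0, 0]' --claw '[0, 0, 0, 0, 0, 0, 0, 0]'

```text
t: 5.53
eef_pos: [0.5028, -0.2218, 0.0506]
tool_rot: [0.0, 0.007, 1.0, -0.0]
contact_force: [2.6, -0.3, 5.3]
gripper_width: 0.002
grasp_force: 1.9
```

The key is down (Fz about 5 N, above the 2.8 N it needs and well under 15 N). I'll lift and move over to tare.

Call:
send_rows --pt "0 0 -2" --pt "0 0 -5" --pt "0 0 -10" --pt "0 0 -18" --pt "0 0 -26" --pt "0 0 -34" --pt "0 0 -38" --pt "0 0 -40" --roll '[0, 0, 0, 0, 0, 0, 0, 0]' --claw '[0, 0, 0, 0, 0, 0, 0, 0]'

```text
t: 6.2
eef_pos: [0.5031, -0.2218, 0.0916]
tool_rot: [0.001, 0.007, 1.0, -0.0]
contact_force: [-0.5, 0.6, 0.1]
gripper_width: 0.003
grasp_force: 0.0
```

Call:
send_rows --pt "0 15 0" --pt "0 50 0" --pt "0 85 0" --pt "0 120 0" --pt "0 155 0" --pt "0 185 0" --pt "0 203 0" --pt "0 210 0" --roll '[0, 0, 0, 0, 0, 0, 0, 0]' --claw '[0, 0, 0, 0, 0, 0, 0, 0]'

```text
t: 6.87
eef_pos: [0.5053, -0.0078, 0.0904]
tool_rot: [-0.0, 0.004, 1.0, 0.001]
contact_force: [-0.6, -0.3, -0.0]
gripper_width: 0.001
grasp_force: 0.0
```

Run:
```python
from h import *
a=bot.read_camera("top")[...,::-1];b=bot.read_camera("scene")[...,::-1]
A=cv2.resize(a[140:240,280:430],(600,400),interpolation=2);B=cv2.resize(b[120:230,130:280],(600,440),interpolation=2)
cv2.imwrite("pics/c3.png",cv2.resize(np.hstack([A,B[40:]]),(800,267)))
o=bot.get_obs();print(o["t"],o["eef_pos"],o["contact_force"])
```

```text
6.9667 [ 0.50542394 -0.01058769  0.09046831] [ 0.14913084 -0.50875241  0.51773616]
```

View pics/c3.png

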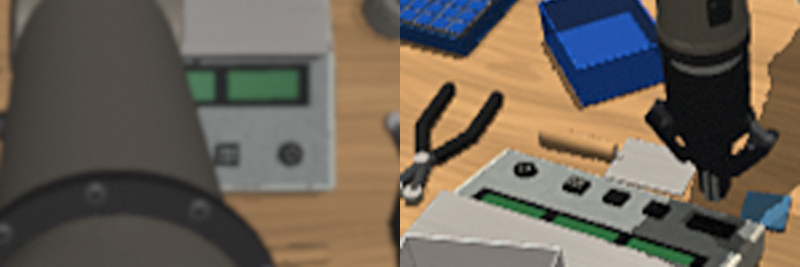

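The fingertip is above the tare key (tip at (715,190), key at (710,225) in the scene crop). The power key looks to be back up.

Call:
send_rows --pt "0 -1 8" --pt "0 -1 16" --pt "0 -1 23" --pt "0 -1 28" --pt "0 -1 32" --pt "0 -1 34" --pt "0 -1 35" --pt "0 -1 35.5" --roll '[0, 0, 0, 0, 0, 0, 0, 0]' --claw '[0, 0, 0, 0, 0, 0, 0, 0]'

```text
t: 7.63
eef_pos: [0.5054, -0.0128, 0.0548]
tool_rot: [-0.0, 0.007, 1.0, -0.0]
contact_force: [0.1, -0.0, 0.3]
gripper_width: 0.001
grasp_force: 0.0
```

Call:
send_rows --pt "0 0 0.6" --pt "0 0 1.2" --pt "0 0 1.8" --pt "0 0 2.4" --pt "0 0 3" --pt "0 0 3.4" --pt "0 0 3.4" --pt "0 0 3.4" --roll '[0, 0, 0, 0, 0, 0, 0, 0]' --claw '[0, 0, 0, 0, 0, 0, 0, 0]'

```text
t: 8.3
eef_pos: [0.5061, -0.0127, 0.0519]
tool_rot: [0.001, 0.007, 1.0, 0.0]
contact_force: [2.0, -0.3, 2.9]
gripper_width: 0.003
grasp_force: 1.4
```

Call:
send_rows --pt "0 0 0.3" --pt "0 0 0.6" --pt "0 0 0.9" --pt "0 0 1.1" --pt "0 0 1.1" --pt "0 0 1.1" --pt "0 0 1.1" --pt "0 0 1.1" --roll '[0, 0, 0, 0, 0, 0, 0, 0]' --claw '[0, 0, 0, 0, 0, 0, 0, 0]'

```text
t: 8.97
eef_pos: [0.5056, -0.0126, 0.0506]
tool_rot: [0.0, 0.007, 1.0, 0.0]
contact_force: [1.8, 0.5, 4.4]
gripper_width: -0.002
grasp_force: 1.8
```

Call:
send_rows --pt "0 0 0.2" --pt "0 0 0.4" --pt "0 0 0.5" --pt "0 0 0.5" --pt "0 0 0.5" --pt "0 0 0.5" --pt "0 0 0.5" --pt "0 0 0.5" --roll '[0, 0, 0, 0, 0, 0, 0, 0]' --claw '[0, 0, 0, 0, 0, 0, 0, 0]'

```text
t: 9.63
eef_pos: [0.5056, -0.0126, 0.0501]
tool_rot: [0.0, 0.007, 1.0, 0.0]
contact_force: [1.6, -1.1, 6.0]
gripper_width: -0.002
grasp_force: 2.7
```

Call:
send_rows --pt "0 0 -2" --pt "0 0 -5" --pt "0 0 -10" --pt "0 0 -18" --pt "0 0 -26" --pt "0 0 -34" --pt "0 0 -38" --pt "0 0 -40" --roll '[0, 0, 0, 0, 0, 0, 0, 0]' --claw '[0, 0, 0, 0, 0, 0, 0, 0]'

```text
t: 10.3
eef_pos: [0.5059, -0.0126, 0.091]
tool_rot: [0.001, 0.007, 1.0, 0.0]
contact_force: [0.0, -0.2, -0.8]
gripper_width: 0.001
grasp_force: 0.0
```

Call:
send_rows --pt "0 -10 0" --pt "0 -30 0" --pt "0 -60 0" --pt "0 -90 0" --pt "0 -120 0" --pt "0 -138 0" --pt "0 -146 0" --pt "0 -149 0" --roll '[0, 0, 0, 0, 0, 0, 0, 0]' --claw '[0, 0, 0, 0, 0, 0, 0, 0]'

```text
t: 10.97
eef_pos: [0.5027, -0.1638, 0.0898]
tool_rot: [-0.0, 0.008, 1.0, -0.0]
contact_force: [0.3, -0.2, -0.2]
gripper_width: -0.001
grasp_force: 0.0
```

Run:
```python
from h import *
a=bot.read_camera("top")[...,::-1];b=bot.read_camera("scene")[...,::-1]
A=cv2.resize(a[140:240,280:430],(600,400),interpolation=2);B=cv2.resize(b[120:230,130:280],(600,440),interpolation=2)
cv2.imwrite("pics/c4.png",cv2.resize(np.hstack([A,B[40:]]),(800,267)))
o=bot.get_obs();print(o["t"],o["eef_pos"],o["contact_force"])
```

```text
11.0667 [ 0.5032301  -0.1613912   0.08972283] [ 0.85200631  0.04601663 -0.5628654 ]
```

View pics/c4.png

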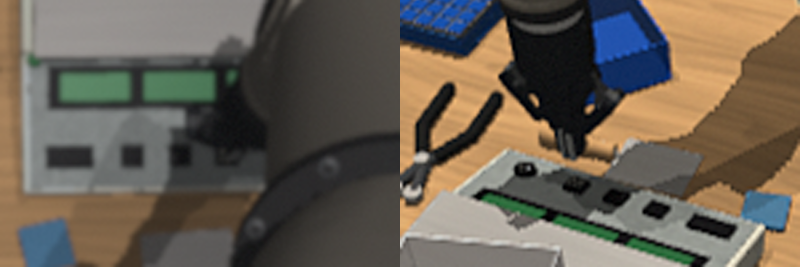

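The tip at (570,155) is above the dotted count key at (575,185) in the scene crop, so I'll press.

Call:
send_rows --pt "0 0 8" --pt "0 0 16" --pt "0 0 23" --pt "0 0 28" --pt "0 0 32" --pt "0 0 34" --pt "0 0 34.5" --pt "0 0 35" --roll '[0, 0, 0, 0, 0, 0, 0, 0]' --claw '[0, 0, 0, 0, 0, 0, 0, 0]'

```text
t: 11.73
eef_pos: [0.5035, -0.1617, 0.0549]
tool_rot: [-0.0, 0.007, 1.0, -0.0]
contact_force: [0.0, 0.3, -0.2]
gripper_width: 0.003
grasp_force: 0.0
```

Call:
send_rows --pt "0 0 0.7" --pt "0 0 1.4" --pt "0 0 2.1" --pt "0 0 2.8" --pt "0 0 3.4" --pt "0 0 3.9" --pt "0 0 4" --pt "0 0 4" --roll '[0, 0, 0, 0, 0, 0, 0, 0]' --claw '[0, 0, 0, 0, 0, 0, 0, 0]'

```text
t: 12.4
eef_pos: [0.5042, -0.1618, 0.0513]
tool_rot: [0.001, 0.007, 1.0, -0.0]
contact_force: [1.0, -0.5, 4.1]
gripper_width: 0.004
grasp_force: 1.6
```

Call:
send_rows --pt "0 0 0.3" --pt "0 0 0.6" --pt "0 0 0.9" --pt "0 0 0.9" --pt "0 0 0.9" --pt "0 0 0.9" --pt "0 0 0.9" --pt "0 0 0.9" --roll '[0, 0, 0, 0, 0, 0, 0, 0]' --claw '[0, 0, 0, 0, 0, 0, 0, 0]'

```text
t: 13.07
eef_pos: [0.5039, -0.1618, 0.0504]
tool_rot: [0.0, 0.007, 1.0, -0.0]
contact_force: [1.5, 0.1, 6.0]
gripper_width: -0.0
grasp_force: 2.8
```

Call:
send_rows --pt "0 0 -2" --pt "0 0 -5" --pt "0 0 -10" --pt "0 0 -20" --pt "0 0 -35" --pt "0 0 -60" --pt "0 0 -85" --pt "0 0 -100" --roll '[0, 0, 0, 0, 0, 0, 0, 0]' --claw '[0, 0, 0, 0, 0, 0, 0, 0]'

```text
t: 13.73
eef_pos: [0.5035, -0.162, 0.1526]
tool_rot: [0.001, 0.007, 1.0, -0.0]
contact_force: [-0.1, -0.7, 0.2]
gripper_width: -0.004
grasp_force: 0.0
```

Call:
send_rows --pt "0 0 -5" --pt "0 0 -5" --pt "0 0 -5" --pt "0 0 -5" --pt "0 0 -5" --pt "0 0 -5" --pt "0 0 -5" --pt "0 0 -5" --roll '[0, 0, 0, 0, 0, 0, 0, 0]' --claw '[0, 0, 0, 0, 0, 0, 0, 0]'

```text
t: 14.4
eef_pos: [0.5032, -0.1617, 0.1546]
tool_rot: [-0.0, 0.007, 1.0, 0.0]
contact_force: [-0.3, -0.1, 0.5]
gripper_width: -0.001
grasp_force: 0.0
```

Run:
```python
from h import *
b=bot.read_camera("scene")[...,::-1]
cv2.imwrite("pics/c5.png",cv2.resize(b[100:320,80:330],(680,598),interpolation=2))
o=bot.get_obs();print(o["t"],o["eef_pos"],o["contact_force"])
```

```text
14.45 [ 0.50328259 -0.16166591  0.15477416] [ 0.17661005 -0.47517485 -0.67187814]
```

View pics/c5.png

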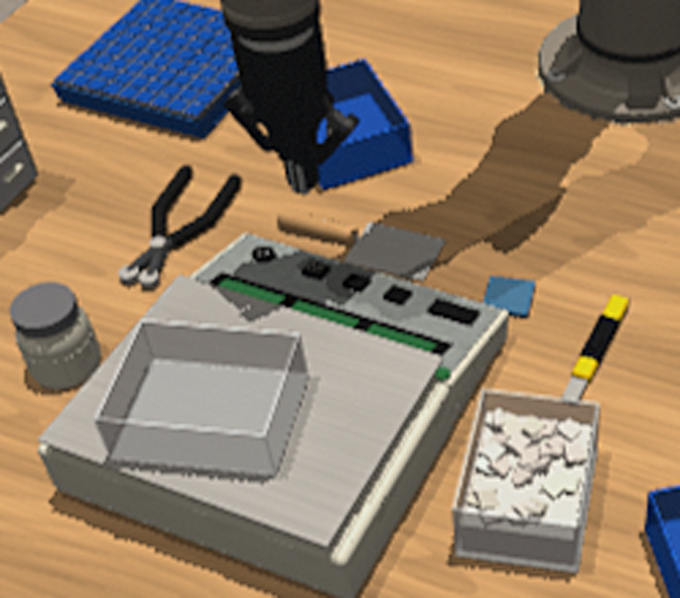

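The hand is clear at (300,180), all five keys are up along (265,253)–(453,310), and the tub and the other items have not moved. Handing in.

```bash
python3 -c "
from station import bot
print(bot.hand_in())"
```

```text
the job is handed in; nothing more can be done
None
```

I pressed power, tare and count in that order, each lightly (about 5–6 N) and let up before the next; nothing else was touched, and I handed the job in at about 14.5 s (the hand-in gave no verdict).

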